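Load a spring balance to its test mark

TASK

Check the spring balance: stand steel check weights upright on its pan, choosing those that make its pointer come to rest between the two dark collars on the upright, and leave any weight that is not needed standing on the bench. Set the weights down gently rather than dropping them, and never push the pan down to its bottom stop.

Things in the scene. Friction and masses are not known exactly. Their poses are not given: they have to be found in the camera images.
- pan (a joint): How far the sprung pan of the balance has sunk, in m: 0 empty, growing downward, bottom stop at 0.085. The spring gives 14 mm for every 100 g (70 N/m, damped, settles within about 1 s). The pointer is fixed to the pan and stands midway between the two collars at 0.042; it is clear between them from about 0.034 to 0.050. The pan only sinks, it does not tip, wherever the load stands on it.
- pan_top (a point): Centre of the upper face of the pan, a flat rimless steel disc 150 mm across and 6 mm thick on a coil spring, over a grey base 210 x 160 mm whose top is 50 mm above the bench. Empty, this face is 140 mm above the bench; it sinks with the load. Its x axis points across the pan to the thin upright (10 mm square, 105 mm from the pan's centre, top 178 mm above the bench) with the two dark collars, 22 mm square; y lies across, z up. The balance is fixed to the bench.
- w100: The smallest weight. 100 g check weight: plain steel cylinder with a waisted knob on top, standing loose on the bench. Body 25 mm across and 22 mm tall, knob 16 mm across, 36 mm tall overall. Origin: centre of its underside, z up.
- w200: The middle weight. 200 g check weight: plain steel cylinder with a waisted knob on top, standing loose on the bench. Body 32 mm across and 28 mm tall, knob 20 mm across, 46 mm tall overall. Origin: centre of its underside, z up.
- w500: The largest weight. 500 g check weight: plain steel cylinder with a waisted knob on top, standing loose on the bench. Body 44 mm across and 37 mm tall, knob 26 mm across, 58 mm tall overall. Origin: centre of its underside, z up.

How it is judged (in metres and radians):
At the end, for the whole second after the job is handed in: The 100 g and 200 g weights stand upright (within 10 degrees) and at rest on the pan, the pan has sunk 34 to 50 mm so that the pointer is between the collars, and the 500 g weight stands on the bench clear of the balance (horizontal distance between each of w100, w200 and pan_top below 0.07 m and angle between each of w100, w200, w500's own z axis and vertical below 0.17 rad and linear speed of each of w100, w200 below 0.03 m/s and z of w100 in the frame of pan_top between -0.006 and 0.01 m and z of w200 in the frame of pan_top between -0.006 and 0.01 m and value of joint pan between 0.034 and 0.05 m and horizontal distance between w500 and pan_top above 0.1 m and height (world z) of w500 below 0.015 m); the robot touches nothing.
It fails at once if the pan is pushed down to its bottom stop (value of joint pan above 0.082 m).
It fails at once if a weight is dropped on the pan: the pan is struck down faster than 0.5 m/s (velocity of joint pan above 0.5 m/s).
It also fails if it takes over 56 s, if anything falls off the work surface, if the arm or the gripper's body presses on something with over 40 N, if the wrist force passes 120 N, or if a joint passes its speed limit or range.

ROBOT

A 6-joint arm with a two-finger parallel gripper is mounted at the origin on the work surface. World frame = base frame: x ahead of the robot, y to its left, z up, the work surface at z = 0. Lengths are in mm, angles in degrees, forces in N, time in s.
With the tool pointing down it reaches from about 400 to 825 mm from the base axis. Payload 7 kg.
Tool frame: the origin (TCP) lies at the very end of the fingers, on their centre line; the grasp point (between the pads) lies 19 mm behind it (env.grasp_offset is the distance from the TCP to the grasp point, in mm); z points along the fingers, y is the direction in which the jaws open and shut (so a half turn about z gives the same grasp; the last joint's range is limited). The gripper opens to 85 mm and grips with 20 to 120 N. Pads are 22 mm wide; open, the fingers measure 114 mm over their backs; the gripper's body (76 mm by 85 mm) begins 54 mm behind the grasp point. The pads swing forward as they close: fully open they stand 13 mm farther back than shut.
Start: joints at [-57.748, 20.546, 0.682, 0, -70.136, -16.507], TCP at [183.138, -649.658, 231.302] pointing down, gripper open.
Joint ranges: [-176.03, 176.03], [-82.01, 121.73], [-58.28, 71.71], [-173.87, 95.51], [-174.79, -0.11], [-173.66, 173.66]. Speed limits (degrees/s): [136.94, 136.94, 172.46, 180, 180, 180].

INTERFACE

Orientations are given as a 3x3 rotation matrix whose columns are the frame's x, y, z axes.
In Python, from station import env, read_camera gives the robot as it stands.
- The arm moves only by the tool servo_tool, never from a script. Its arguments are lists of equal length, an entry for each row: "claw": the gripper command: -1 is fully open, 1 is shut, values between are in proportion; "offset": the shift along the tool's x, y, z in mm, a list of three; "dr": the turn, a rotation vector about the tool's x, y, z in rad, a list of three. In form: {"claw": [claw, ...], "offset": [[x, y, z], ...], "dr": [[rx, ry, rz], ...]}. A call has 1 to 20 rows; each row is the pose to reach, as a shift and turn from the pose measured when the call began, along the tool's axes at that moment; what a row does not reach only later rows make up. A row lasts 1/10 s, in which the tool goes at most 50 mm and 8.59 degrees, less where a joint would pass 70% of its speed; a pose out of reach is approached as far as the arm can. A call with a gripper value outside its range is refused whole. The fingers move at their own pace and stop on an object; "newtons" is the grip in N (left out, the last holds). Time passes only in rows, so rows that repeat a pose let the fingers close. It gives the time, the measured TCP pose, the force and the opening at its end, in the units of the state.
- env.get_state(): the state, without advancing time (a new reading comes with each control period).
- read_camera(name): name is "scene" or "top" or "wrist"; returns a dict with "img" (384x512x3 uint8, blue, green, red), "range_z" (384x512 float32, mm along the optical axis (not along the pixel's ray), 0 where there is no reading), "intrinsics" (3x3 intrinsics, pixels), "origin" and "attitude" of the camera in the world; the wrist camera has in their place "tool_from_camera" (4x4, takes a point from camera to tool coordinates, whose origin is the TCP and whose axes are the flange's). Camera axes: x right, y down, z forward; pixel columns grow to the right and rows downward; lengths in mm; the calibration is good to about 2 mm. A picture is of the moment at which its call begins: read the wrist's pose just before it.
- env.finish_job(): hands the job in, once; it reports no verdict.
The state is a dict: "time_s": time; "joint_positions": joint angles; "dq": joint speeds; "joint_efforts": joint torques, N m; "ee_pos": TCP position; "ee_rot": TCP orientation; "force": force on the tool from outside, world axes, zero at the start; "wrist_torque": the same for the moment, N m; "finger_gap": opening from 0.0 (shut) to 1.0 (fully open).
Only numpy, scipy, OpenCV 4.12 (cv2) and the standard library are available. Lean on these libraries where they do the work, as an engineer would, in place of code of your own. Each camera call takes 0.05 s, during which the arm holds its last target.

## Working session

There is one attempt and no reset: what is moved stays moved. The work goes in short steps, Python scripts to look and compute and a tool call to move; the robot and the scene stay as the last step left them, time stands still between calls to the robot, and variables do not carry over. Pictures are saved under pics/ and viewed, and the job is handed in when it is done.

Besides the shell and the picture viewer there is one more tool, called after "Emit:" as name(argument=value, ...) on one line, values as JSON. servo_tool: Moves the arm, as the interface text tells. Its arguments: {"type":"object","properties":{"claw":{"type":"array"},"offset":{"type":"array"},"dr":{"type":"array"},"newtons":{"type":"number"}},"required":["claw","offset","dr"]}

```bash
mkdir -p pics; python3 - <<'E'
from station import env, read_camera
import cv2,numpy as np
s=env.get_state();print(s['time_s'],s['ee_pos'],s['ee_rot'],s['finger_gap'],env.grasp_offset)
for n in("scene","top","wrist"):
    c=read_camera(n);cv2.imwrite(f"pics/{n}0.png",c['img'])
    np.savez(f"{n}0.npz",**c)
    print(n,c['intrinsics'].tolist() if hasattr(c['intrinsics'],'tolist') else c['intrinsics'],c.get('origin'),c.get('attitude'),c.get('tool_from_camera'))
a=[cv2.imread(f"pics/{n}0.png") for n in("scene","top")]
E
```

```text
0.0 [ 182.98838833 -649.24019909  230.40045708] [[-9.62532982e-01 -2.71164079e-01 -5.47684156e-04]
 [-2.71164603e-01  9.62531854e-01  1.47919393e-03]
 [ 1.26059185e-04  1.57228550e-03 -9.99998756e-01]] 0.9995909077908115 18.700000000000003
scene [[433.6609805705884, 0.0, 253.9591566039372], [0.0, 433.6609805705884, 192.66323692232422], [0.0, 0.0, 1.0]] [1125.19473114  130.44767176  721.53029679] [[-0.22070924  0.71397352 -0.66447667]
 [ 0.97530677  0.16715346 -0.14434829]
 [ 0.00800872 -0.6799276  -0.73323552]] None
top [[372.24206026226955, 0.0, 256.7442117932107], [0.0, 372.24206026226955, 196.42437605124377], [0.0, 0.0, 1.0]] [401.86224961  13.04349642 853.93562136] [[-0.13889735 -0.96673126  0.21479805]
 [-0.99030617  0.135833   -0.02903608]
 [-0.00110658 -0.21674887 -0.97622677]] None
wrist [[289.7565746388688, 0.0, 255.95559457846724], [0.0, 289.7565746388688, 190.64440040869556], [0.0, 0.0, 1.0]] None None [[-1.44989092e-03 -9.63855771e-01 -2.66420626e-01  6.85441088e+01]
 [ 9.99998874e-01 -1.50054445e-03 -1.34406523e-05  4.55796073e-01]
 [-3.86821141e-04 -2.66420346e-01  9.63856862e-01 -1.42986197e+02]
 [ 0.00000000e+00  0.00000000e+00  0.00000000e+00  1.00000000e+00]]
```

View pics/scene0.png

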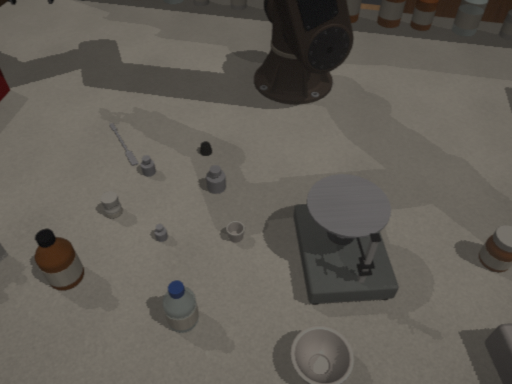

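View pics/top0.png

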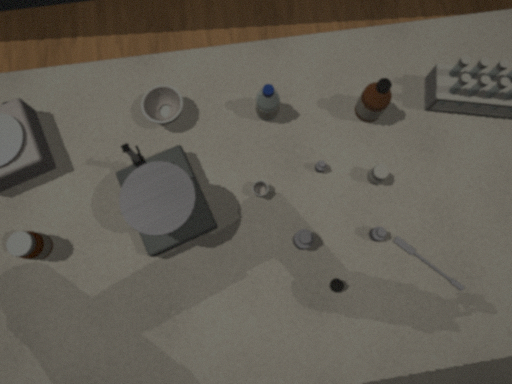

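The scene view shows metal knobbed weights at about (216,180) large, (148,166) middle and (160,233) small. In the top view they are at (304,239), (379,234) and (321,166). The balance is at (348,210) in scene and (158,198) in top. Next I'll zoom in and measure.

```bash
cat > h.py <<'E'
import numpy as np
def cloud(c,R=None,o=None):
    K=c['intrinsics'];d=c['range_z'].astype(float)
    v,u=np.mgrid[:d.shape[0],:d.shape[1]]
    p=np.stack([(u-K[0,2])/K[0,0]*d,(v-K[1,2])/K[1,1]*d,d],-1)
    if R is None:R=c['attitude'];o=c['origin']
    P=p@np.array(R).T+np.array(o);P[d<=0]=np.nan
    return P
def wcloud(c,s):
    T=np.array(c['tool_from_camera']);R=np.array(s['ee_rot'])
    return cloud(c,R@T[:3,:3],R@T[:3,3]+np.array(s['ee_pos']))
E
python3 - <<'E'
import numpy as np,cv2
from h import *
pix={'scene':dict(w500=(216,180),w200=(148,166),w100=(160,233),pan=(348,205)),'top':dict(w500=(304,239),w200=(379,234),w100=(321,166),pan=(158,198))}
for n in pix:
    c=np.load(n+'0.npz');P=cloud(c)
    for k,(u,v) in pix[n].items():
        r=50 if k=='pan' else 14
        Q=P[max(0,v-r):v+r,u-r:u+r].reshape(-1,3);Q=Q[np.isfinite(Q[:,0])]
        if k=='pan':
            q=Q[(Q[:,2]>130)&(Q[:,2]<150)]
            lo,hi=q.min(0),q.max(0);print(n,k,len(q),((lo+hi)/2).round(1),(hi-lo).round(1),np.median(q[:,2]))
            q=Q[Q[:,2]>160];print('post',q.mean(0) if len(q) else None)
            q=Q[(Q[:,2]>90)&(Q[:,2]<128)]
        else:
            g=np.median(Q[:,2][Q[:,2]<10]);q=Q[Q[:,2]>8]
            print(n,k,len(q),'bench',g.round(1),((np.percentile(q,3,0)+np.percentile(q,97,0))/2).round(1),(q.max(0)-q.min(0)).round(1),'ztop',q[:,2].max().round(1))
            t=q[q[:,2]>q[:,2].max()-6];print('   knob',t.mean(0).round(1),len(t))
t=np.load('top0.npz')['img'];
cv2.imwrite('pics/z1.png',cv2.resize(np.clip(t[120:300,100:400]*1.8,0,255).astype('uint8'),(800,480),interpolation=cv2.INTER_CUBIC))
t=np.load('scene0.npz')['img'];
cv2.imwrite('pics/z2.png',cv2.resize(np.clip(t[120:310,90:410]*1.8,0,255).astype('uint8'),(800,475),interpolation=cv2.INTER_CUBIC))
E
```

```text
scene w500 414 bench -0.3 [479.3 -99.6  33.8] [42.6 43.7 52.2] ztop 60.2
   knob [ 474.6 -101.1   57.3] 79
scene w200 213 bench -0.4 [ 465.3 -267.7   28.2] [34.2 31.9 40. ] ztop 48.0
   knob [ 462.7 -269.2   45.3] 45
scene w100 159 bench -0.6 [ 638.9 -170.4   23.3] [25.1 23.8 29.6] ztop 37.7
   knob [ 637.6 -170.3   35.3] 42
scene pan 4302 [599.4 185.4 140. ] [180.7 149.   18.7] 139.40379160056995
post [681.66800562 228.40980339 173.61156653]
top w500 338 bench 0.2 [473.5 -98.8  38. ] [43.2 42.6 52.9] ztop 61.5
   knob [473.8 -99.4  58.1] 113
top w200 194 bench 0.4 [ 463.3 -265.1   29.2] [31.6 29.1 41.5] ztop 49.9
   knob [ 463.6 -267.8   46. ] 64
top w100 101 bench 0.2 [ 636.1 -168.4   24.6] [24.  23.4 31. ] ztop 39.6
   knob [ 637.9 -168.9   36.2] 32
top pan 4517 [602.2 186.9 140.1] [183.1 148.5  19.7] 140.04970347072015
post [677.28570742 229.64906392 173.57445048]
```

View pics/z1.png

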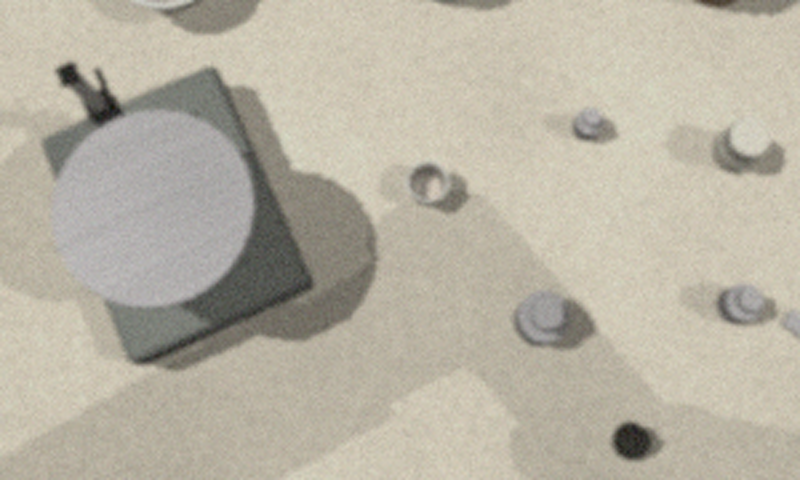

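View pics/z2.png

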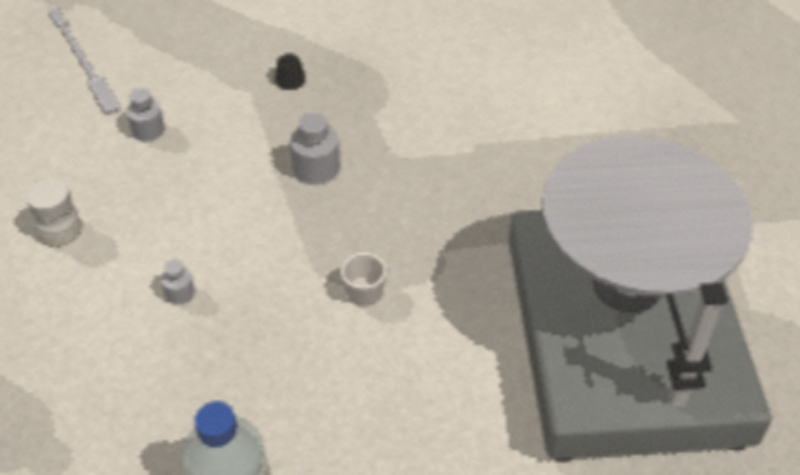

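View pics/wrist0.png

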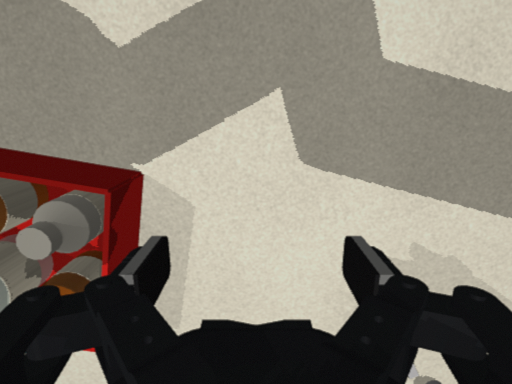

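```bash
python3 - <<'E'
import numpy as np,cv2
from h import *
R=np.array([[-.9625,-.2712],[-.2712,.9625]])
Ps=np.vstack([cloud(np.load(n+'0.npz')).reshape(-1,3) for n in('scene','top')])
Ps=Ps[np.isfinite(Ps[:,0])]
for nm,c in dict(w200=(463.5,-268.),w100=(638.,-169.5)).items():
    q=(Ps[:,:2]-c)@R; z=Ps[:,2]
    m=(np.abs(q).max(1)<95)&(np.hypot(*q.T)>24)&(z>3.5)
    print(nm,'neighbours (tool x,y bins of 15: count,zmax)')
    b=np.round(q[m]/15).astype(int)*15
    for k in sorted(set(map(tuple,b))):
        s=(b==k).all(1)
        if s.sum()>6: print(k,s.sum(),z[m][s].max().round(),end='; ')
    print()
m=(Ps[:,0]>420)&(Ps[:,0]<720)&(Ps[:,1]>-320)&(Ps[:,1]<120);print('max z on route',Ps[m].max(0), Ps[m][Ps[m][:,2].argmax()])
p=Ps[(abs(Ps[:,2]-140)<3)&(np.hypot(Ps[:,0]-585,Ps[:,1]-186)<85)][:,:2].astype(np.float32)
print(cv2.minEnclosingCircle(p), np.median(p,0))
E
```

```text
w200 neighbours (tool x,y bins of 15: count,zmax)
(np.int64(30), np.int64(-45)) 37 8.0; (np.int64(30), np.int64(-30)) 18 10.0; (np.int64(45), np.int64(-60)) 10 7.0; (np.int64(45), np.int64(-45)) 48 8.0; (np.int64(60), np.int64(-60)) 45 7.0; (np.int64(60), np.int64(-45)) 26 11.0; (np.int64(75), np.int64(-60)) 33 7.0; (np.int64(90), np.int64(-75)) 18 7.0; (np.int64(90), np.int64(-60)) 8 6.0; 
w100 neighbours (tool x,y bins of 15: count,zmax)
(np.int64(60), np.int64(-90)) 23 52.0; (np.int64(75), np.int64(-90)) 87 51.0; 
max z on route [719.9967266  119.98771197 142.70340814] [603.27958965 116.59742513 142.70340814]
((589.045166015625, 185.87196350097656), 80.84293365478516) [586.19055 186.68544]
```

Emit:
servo_tool(claw=[-1,-1,-1,-1,-1,-1,-1,-1,-1,-1,-1,-1,-1], offset=[[-45,35,0],[-85,65,5],[-120,95,10],[-155,120,20],[-190,150,30],[-225,175,40],[-260,205,50],[-300,235,60],[-340,265,70],[-373,291,80],[-373,291,80],[-373,291,80],[-373,291,80]], dr=[[0,0,0],[0,0,0],[0,0,0],[0,0,0],[0,0,0],[0,0,0],[0,0,0],[0,0,0],[0,0,0],[0,0,0],[0,0,0],[0,0,0],[0,0,0]])

```text
time_s: 1.45
ee_pos: [462.8, -268.3, 151.0]
ee_rot: [[-0.963, -0.271, -0.001], [-0.271, 0.963, 0.001], [0.0, 0.001, -1.0]]
force: [0.7, -0.4, -0.3]
finger_gap: 1.0
```

```bash
cat > wl.py <<'E'
import sys
from station import env, read_camera
import cv2,numpy as np
from h import *
def look(name,c0,rad=40,zmin=8):
    s=env.get_state();c=read_camera('wrist');cv2.imwrite(f'pics/{name}.png',c['img'])
    P=wcloud(c,s).reshape(-1,3);P=P[np.isfinite(P[:,0])]
    q=P[np.hypot(P[:,0]-c0[0],P[:,1]-c0[1])<rad]
    print('ee',s['ee_pos'].round(1),'bench',np.median(q[q[:,2]<6][:,2]) if (q[:,2]<6).any() else None)
    q=q[q[:,2]>zmin];t=q[q[:,2]>q[:,2].max()-5]
    (cc,r)=cv2.minEnclosingCircle(t[:,:2].astype(np.float32))
    print('knob centre',cc,'r',r,'zmax',q[:,2].max(),'ext',q.min(0).round(1),q.max(0).round(1))
    return P
E
python3 -c "
from wl import *
look('w1',(463.5,-268),26)"
```

```text
ee [ 462.8 -268.3  151. ] bench 0.3789504864948867
knob centre (444.4295349121094, -274.1353759765625) r 16.31728172302246 zmax 253.60572975797882 ext [ 438.4 -291.     8.2] [ 475.6 -251.1  253.6]
```

View pics/w1.png

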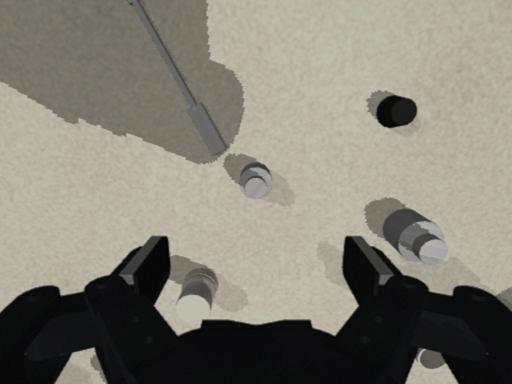

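The wrist view shows w200 at about (256,180) between the fingers. The spatula tip is at (215,150), and w500 is at (415,235), well clear.

```bash
sed -i 's/P=P\[np.isfinite(P\[:,0\])\]/P=P[np.isfinite(P[:,0])]; P=P[P[:,2]<zlim]/; s/zmin=8)/zmin=8,zlim=70)/' wl.py
python3 -c "
from wl import *
look('w1',(463.5,-268),24)"
```

```text
ee [ 462.6 -268.6  151.1] bench 0.38938390399511036
knob centre (460.0201416015625, -269.298828125) r 9.852352142333984 zmax 48.06268912939814 ext [ 444.4 -285.2    8.1] [ 475.7 -253.5   48.1]
```

Emit:
servo_tool(claw=[-1,-1,-1,-1,-1,-1,-1,-1,0.8,0.8,0.8,0.8,0.8,0.8,0.8,0.8], offset=[[2,0,35],[2,0,70],[2,0,100],[2,0,120],[2,0,135],[2,0,144],[2,0,144],[2,0,144],[2,0,144],[2,0,144],[2,0,144],[2,0,144],[2,0,144],[2,0,144],[2,0,144],[2,0,144]], dr=[[0,0,0],[0,0,0],[0,0,0],[0,0,0],[0,0,0],[0,0,0],[0,0,0],[0,0,0],[0,0,0],[0,0,0],[0,0,0],[0,0,0],[0,0,0],[0,0,0],[0,0,0],[0,0,0]], newtons=30)

```text
time_s: 3.15
ee_pos: [460.9, -269.2, 7.8]
ee_rot: [[-0.963, -0.27, 0.0], [-0.27, 0.963, 0.001], [-0.001, 0.001, -1.0]]
force: [-1.2, 1.5, 5.9]
finger_gap: 0.36
```

Emit:
servo_tool(claw=[0.8,0.8,0.8,0.8,0.8,0.8,0.8], offset=[[0,0,-20],[0,0,-50],[0,0,-90],[0,0,-130],[0,0,-170],[0,0,-195],[0,0,-195]], dr=[[0,0,0],[0,0,0],[0,0,0],[0,0,0],[0,0,0],[0,0,0],[0,0,0]])

```text
time_s: 3.85
ee_pos: [462.6, -269.9, 206.8]
ee_rot: [[-0.963, -0.271, 0.007], [-0.271, 0.963, -0.001], [-0.007, -0.003, -1.0]]
force: [-0.1, -0.4, -2.0]
finger_gap: 0.358
```

```bash
python3 -c "
from wl import *
s=env.get_state();print(s['ee_pos'],s['force'],s['finger_gap'])
c=read_camera('wrist');cv2.imwrite('pics/w2.png',c['img'])"
```

```text
[ 462.63667081 -269.94727084  206.82977919] [-0.13229646 -0.37340323 -1.97651096] 0.3579245726997684
```

View pics/w2.png

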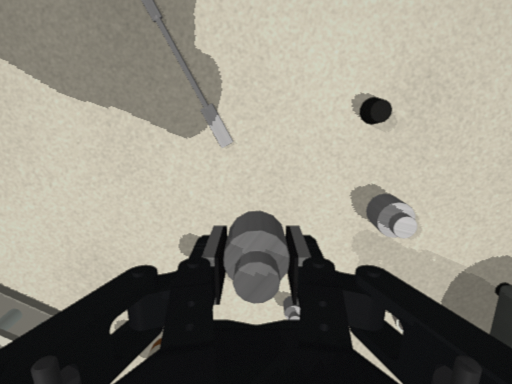

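The wrist view shows w200 upright between the pads at (257,255), and the measured load of 2.0 N is right for 200 g. Carrying it to the pan.

Emit:
servo_tool(claw=[0.8,0.8,0.8,0.8,0.8,0.8,0.8,0.8,0.8,0.8,0.8,0.8,0.8,0.8,0.8,0.8], offset=[[-8,15,0],[-23,45,0],[-41,80,0],[-59,115,0],[-77,150,0],[-95,185,0],[-112,220,0],[-130,255,0],[-148,290,0],[-166,325,0],[-184,360,0],[-199,390,0],[-207,406,0],[-207,406,0],[-207,406,0],[-207,406,0]], dr=[[0,0,0],[0,0,0],[0,0,0],[0,0,0],[0,0,0],[0,0,0],[0,0,0],[0,0,0],[0,0,0],[0,0,0],[0,0,0],[0,0,0],[0,0,0],[0,0,0],[0,0,0],[0,0,0]])

```text
time_s: 5.5
ee_pos: [550.5, 176.4, 204.2]
ee_rot: [[-0.963, -0.27, 0.003], [-0.27, 0.963, -0.0], [-0.003, -0.001, -1.0]]
force: [0.8, -0.4, -1.7]
finger_gap: 0.36
```

```bash
python3 -c "
from wl import *
s=env.get_state();print(s['time_s'],s['ee_pos'],s['ee_rot'].round(4),s['force'],s['finger_gap'])
c=read_camera('wrist');cv2.imwrite('pics/w3.png',c['img'])
P=wcloud(c,s);q=P[abs(P[...,2]-140)<4];print(len(q),q.min(0),q.max(0))
"
```

```text
5.5 [550.47307094 176.44503108 204.22413595] [[-9.630e-01 -2.696e-01  2.700e-03]
 [-2.696e-01  9.630e-01 -3.000e-04]
 [-2.600e-03 -1.000e-03 -1.000e+00]] [ 0.78640462 -0.40495213 -1.71805584] 0.3596413296286963
15395 [507.28702252 111.70196    136.01022428] [655.8507632  260.90493929 143.13631385]
```

View pics/w3.png

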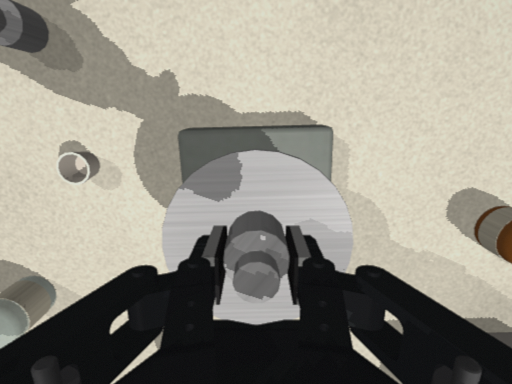

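The wrist view shows the pan spanning columns 163 to 352, with w200 well inside it at (257,255). Lowering slowly until the pan carries the load.

Emit:
servo_tool(claw=[0.8,0.8,0.8,0.8,0.8,0.8,0.8,0.8,0.8,0.8,0.8,0.8,0.8,0.8,0.8,0.8], offset=[[0,0,15],[0,0,30],[0,0,42],[0,0,50],[0,0,54],[0,0,58],[0,0,62],[0,0,66],[0,0,70],[0,0,74],[0,0,78],[0,0,81],[0,0,83],[0,0,84],[0,0,84],[0,0,84]], dr=[[0,0,0],[0,0,0],[0,0,0],[0,0,0],[0,0,0],[0,0,0],[0,0,0],[0,0,0],[0,0,0],[0,0,0],[0,0,0],[0,0,0],[0,0,0],[0,0,0],[0,0,0],[0,0,0]])

```text
time_s: 7.15
ee_pos: [551.0, 176.5, 120.7]
ee_rot: [[-0.963, -0.269, 0.004], [-0.269, 0.963, 0.0], [-0.003, -0.001, -1.0]]
force: [1.4, 0.3, 0.3]
finger_gap: 0.359
```

```bash
python3 -c "
from wl import *
s=env.get_state();print(s['time_s'],s['ee_pos'],s['force'],s['finger_gap'])
c=read_camera('wrist');P=wcloud(c,s);K=P[...,2]
m=(np.hypot(P[...,0]-582,P[...,1]-186)<70)&(K>90)&(K<141);h=np.histogram(K[m],bins=range(90,142,3));print(h)
"
```

```text
7.15 [551.03067411 176.4823366  120.69489471] [1.37048587 0.30310196 0.26452387] 0.3592451328656146
(array([    0,     0,     0,     0,     0,     0,     0, 12777,  1452,
         103,   103,   166,   191,   244,   289,   309,   679]), array([ 90,  93,  96,  99, 102, 105, 108, 111, 114, 117, 120, 123, 126,
       129, 132, 135, 138, 141]))
```

Pan at about 112 mm and force near zero, so the load has transferred. Release and rise.

Emit:
servo_tool(claw=[0.1,-0.1,-0.3,-0.5,-0.5,-0.5,-0.5,-0.5,-0.5,-0.5,-0.5,-0.5,-0.5], offset=[[0,0,0],[0,0,0],[0,0,0],[0,0,0],[0,0,0],[0,0,0],[0,0,-10],[0,0,-30],[0,0,-55],[0,0,-80],[0,0,-90],[0,0,-90],[0,0,-90]], dr=[[0,0,0],[0,0,0],[0,0,0],[0,0,0],[0,0,0],[0,0,0],[0,0,0],[0,0,0],[0,0,0],[0,0,0],[0,0,0],[0,0,0],[0,0,0]])

```text
time_s: 8.5
ee_pos: [550.2, 176.4, 210.1]
ee_rot: [[-0.963, -0.269, 0.003], [-0.269, 0.963, 0.0], [-0.003, -0.0, -1.0]]
force: [-0.1, 0.0, 0.6]
finger_gap: 0.747
```

```bash
python3 -c "
from wl import *
s=env.get_state();print(s['time_s'],s['ee_pos'],s['force'],s['finger_gap'])
c=read_camera('wrist');cv2.imwrite('pics/w4.png',c['img']);P=wcloud(c,s);K=P[...,2]
m=(np.hypot(P[...,0]-582,P[...,1]-186)<70)&(K>90)&(K<170);print(np.median(K[m]))
q=P[m];q=q[q[:,2]>np.median(K[m])+8];print(q.min(0),q.max(0))
"
```

```text
8.5 [550.23729568 176.35314172 210.08431823] [-0.12676194  0.04686918  0.61424104] 0.7473679145872371
112.7925189333476
[534.47004062 160.63675726 120.84298457] [565.21842345 191.97293985 160.44072963]
```

View pics/w4.png

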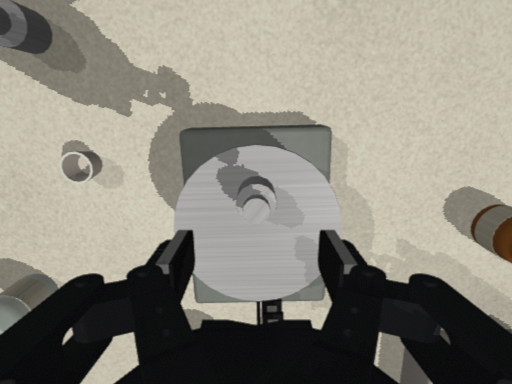

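w200 stands upright on the pan at pixel (257,200), about (550,176) mm, with the pan at 112.8 mm. Next, w100.

Emit:
servo_tool(claw=[-0.5,-0.5,-0.5,-0.5,-0.5,-0.5,-0.5,-0.5,-0.5,-0.5,-0.5,-0.5], offset=[[1,-30,0],[2,-75,0],[3,-120,0],[4,-165,0],[5,-210,0],[6,-255,15],[7,-300,30],[8,-340,50],[9,-357,60],[9,-357,60],[9,-357,60],[9,-357,60]], dr=[[0,0,0],[0,0,0],[0,0,0],[0,0,0],[0,0,0],[0,0,0],[0,0,0],[0,0,0],[0,0,0],[0,0,0],[0,0,0],[0,0,0]])

```text
time_s: 9.75
ee_pos: [637.7, -169.1, 150.2]
ee_rot: [[-0.963, -0.27, 0.002], [-0.27, 0.963, -0.0], [-0.002, -0.001, -1.0]]
force: [-0.4, -0.1, -0.7]
finger_gap: 0.754
```

```bash
python3 -c "
from wl import *
s=env.get_state();print(s['ee_rot'].round(4))
look('w5',(637,-170),22)"
```

```text
[[-9.628e-01 -2.701e-01  2.300e-03]
 [-2.701e-01  9.628e-01 -4.000e-04]
 [-2.100e-03 -1.000e-03 -1.000e+00]]
ee [ 637.7 -169.1  150.2] bench 0.38962767120466424
knob centre (634.9485473632812, -170.448486328125) r 7.807068347930908 zmax 38.04376756941187 ext [ 622.9 -182.9    8.2] [ 646.8 -158.5   38. ]
```

View pics/w5.png

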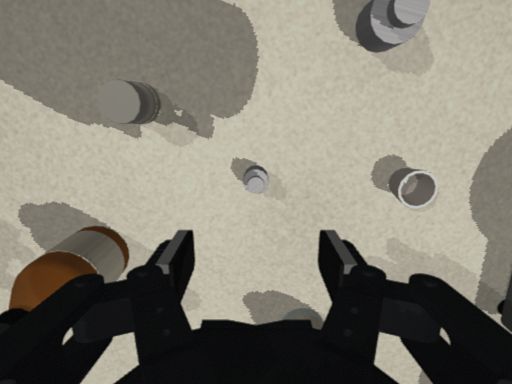

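w100 is at (256,178), clear of its neighbours on the bench. I'll check bottle clearance against the gripper body before descending.

```bash
python3 - <<'E'
import numpy as np
from h import *
R=np.array([[-.963,-.270],[-.270,.963]])
Ps=np.vstack([cloud(np.load(n+'0.npz')).reshape(-1,3) for n in('scene','top')])
Ps=Ps[np.isfinite(Ps[:,0])];q=(Ps[:,:2]-[635,-170.5])@R
m=(Ps[:,2]>65)&(np.hypot(*q.T)<220);q=q[m];z=Ps[m,2]
for a in(q[:,1]<-40,abs(q[:,1])<=40,q[:,1]>40):
    if a.any():print(q[a].min(0),q[a].max(0),z[a].max())
E
```

```text
[-120.71004003 -201.77513631] [ -56.64587216 -138.86631351] 133.2598279110083
[-208.87140339   27.63537978] [-167.4400344   39.7385544] 86.97469339506608
[-213.09237447   40.01929369] [-160.0156746    82.86245683] 112.45833101299002
```

Both bottles are more than 135 mm away, so the descent is clear.

Emit:
servo_tool(claw=[-0.5,-0.5,-0.5,-0.5,-0.5,-0.5,-0.5,-0.5,0.9,0.9,0.9,0.9,0.9,0.9,0.9,0.9], offset=[[3,0,35],[3,0,70],[3,0,100],[3,0,120],[3,0,135],[3,0,144],[3,0,144],[3,0,144],[3,0,144],[3,0,144],[3,0,144],[3,0,144],[3,0,144],[3,0,144],[3,0,144],[3,0,144]], dr=[[0,0,0],[0,0,0],[0,0,0],[0,0,0],[0,0,0],[0,0,0],[0,0,0],[0,0,0],[0,0,0],[0,0,0],[0,0,0],[0,0,0],[0,0,0],[0,0,0],[0,0,0],[0,0,0]])

```text
time_s: 11.4
ee_pos: [635.9, -169.8, 7.5]
ee_rot: [[-0.963, -0.271, 0.004], [-0.271, 0.963, -0.001], [-0.004, -0.002, -1.0]]
force: [-1.4, 0.4, 5.6]
finger_gap: 0.275
```

Emit:
servo_tool(claw=[0.9,0.9,0.9,0.9,0.9,0.9,0.9], offset=[[0,0,-20],[0,0,-50],[0,0,-90],[0,0,-130],[0,0,-170],[0,0,-195],[0,0,-195]], dr=[[0,0,0],[0,0,0],[0,0,0],[0,0,0],[0,0,0],[0,0,0],[0,0,0]])

```text
time_s: 12.1
ee_pos: [637.1, -170.1, 207.5]
ee_rot: [[-0.962, -0.271, 0.012], [-0.271, 0.963, -0.001], [-0.011, -0.004, -1.0]]
force: [-1.0, -0.4, -0.2]
finger_gap: 0.275
```

```bash
python3 -c "
from wl import *
s=env.get_state();print(s['ee_pos'],s['ee_rot'].round(4),s['force'],s['finger_gap'])
c=read_camera('wrist');cv2.imwrite('pics/w6.png',c['img'])"
```

```text
[ 637.10342626 -170.0869999   207.53415194] [[-0.9625 -0.2711  0.0117]
 [-0.2711  0.9625 -0.0013]
 [-0.0109 -0.0045 -0.9999]] [-0.96661507 -0.37734712 -0.16202449] 0.2745251904853349
```

View pics/w6.png

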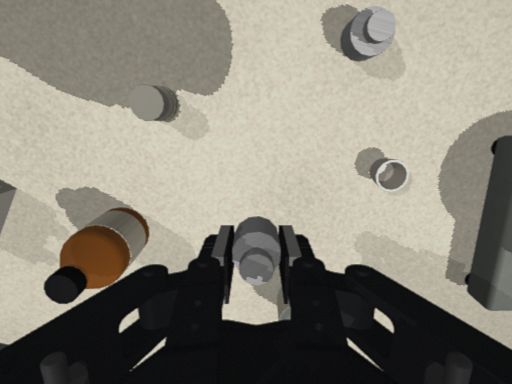

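w100 is held upright at (257,250). Carrying it to about (606,192).

Emit:
servo_tool(claw=[0.9,0.9,0.9,0.9,0.9,0.9,0.9,0.9,0.9,0.9,0.9,0.9,0.9,0.9,0.9], offset=[[-3,15,0],[-9,45,0],[-15,80,0],[-22,115,0],[-29,150,0],[-36,185,0],[-42,220,0],[-49,255,0],[-56,290,0],[-62,325,0],[-66,347,0],[-68,357,0],[-68,357,0],[-68,357,0],[-68,357,0]], dr=[[0,0,0],[0,0,0],[0,0,0],[0,0,0],[0,0,0],[0,0,0],[0,0,0],[0,0,0],[0,0,0],[0,0,0],[0,0,0],[0,0,0],[0,0,0],[0,0,0],[0,0,0]])

```text
time_s: 13.65
ee_pos: [604.6, 191.4, 204.0]
ee_rot: [[-0.963, -0.27, 0.007], [-0.27, 0.963, -0.001], [-0.007, -0.003, -1.0]]
force: [0.7, -0.2, -1.2]
finger_gap: 0.276
```

```bash
python3 -c "
from wl import *
s=env.get_state();print(s['time_s'],s['ee_pos'],s['ee_rot'].round(4),s['force'],s['finger_gap'])
c=read_camera('wrist');cv2.imwrite('pics/w7.png',c['img'])
c=read_camera('scene');cv2.imwrite('pics/s7.png',cv2.resize(c['img'][100:320,200:420],(600,600)))
s=env.get_state();print(s['ee_rot'].round(4),s['force'])
"
```

```text
13.65 [604.58992591 191.39243099 204.00204184] [[-9.629e-01 -2.698e-01  7.500e-03]
 [-2.699e-01  9.629e-01 -8.000e-04]
 [-7.000e-03 -2.800e-03 -1.000e+00]] [ 0.65117959 -0.24411192 -1.16711994] 0.2755893196322356
[[-9.630e-01 -2.695e-01  7.900e-03]
 [-2.695e-01  9.630e-01 -5.000e-04]
 [-7.500e-03 -2.600e-03 -1.000e+00]] [ 0.06211869 -0.61856211 -0.59200267]
```

View pics/w7.png

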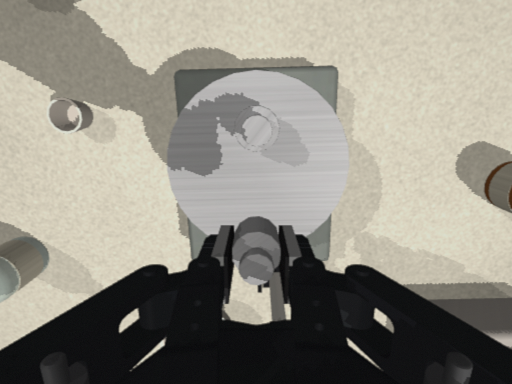

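View pics/s7.png

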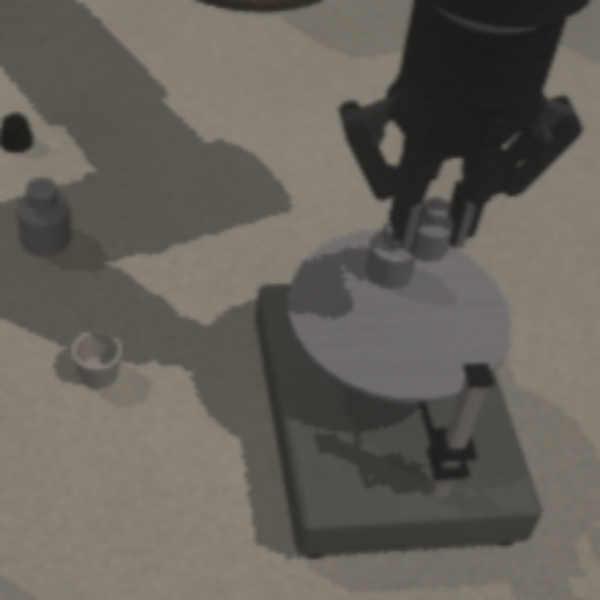

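w100 hangs over the near-upright half of the pan, clear of w200 at wrist pixel (257,130). Lowering slowly.

Emit:
servo_tool(claw=[0.9,0.9,0.9,0.9,0.9,0.9,0.9,0.9,0.9,0.9,0.9,0.9,0.9,0.9], offset=[[0,0,15],[0,0,35],[0,0,53],[0,0,68],[0,0,77],[0,0,82],[0,0,86],[0,0,89],[0,0,92],[0,0,95],[0,0,97],[0,0,98],[0,0,98],[0,0,98]], dr=[[0,0,0],[0,0,0],[0,0,0],[0,0,0],[0,0,0],[0,0,0],[0,0,0],[0,0,0],[0,0,0],[0,0,0],[0,0,0],[0,0,0],[0,0,0],[0,0,0]])

```text
time_s: 15.15
ee_pos: [605.7, 191.4, 106.5]
ee_rot: [[-0.963, -0.27, 0.008], [-0.27, 0.963, -0.0], [-0.008, -0.003, -1.0]]
force: [0.1, 0.9, 0.6]
finger_gap: 0.272
```

```bash
python3 -c "
from wl import *
s=env.get_state();print(s['time_s'],s['ee_pos'],s['force'],s['finger_gap'])
c=read_camera('wrist');P=wcloud(c,s);K=P[...,2]
m=(np.hypot(P[...,0]-582,P[...,1]-186)<70)&(K>80)&(K<120);print(np.median(K[m]))
"
```

```text
15.15 [605.67530116 191.39483954 106.46291458] [0.11110729 0.89988359 0.56425601] 0.2717759189273432
99.21651862739029
```

Pan at 99 mm (41 mm sunk) and the load has transferred. Release, rise, then move away.

Emit:
servo_tool(claw=[0.3,0.1,-0.1,-0.3,-0.4,-0.4,-0.4,-0.4,-0.4,-0.4,-0.4,-0.4,-0.4,-0.4,-0.4], offset=[[0,0,0],[0,0,0],[0,0,0],[0,0,0],[0,0,0],[0,0,0],[0,0,-10],[0,0,-30],[0,0,-60],[0,0,-95],[0,0,-120],[0,0,-130],[0,0,-130],[0,0,-130],[0,0,-130]], dr=[[0,0,0],[0,0,0],[0,0,0],[0,0,0],[0,0,0],[0,0,0],[0,0,0],[0,0,0],[0,0,0],[0,0,0],[0,0,0],[0,0,0],[0,0,0],[0,0,0],[0,0,0]])

```text
time_s: 16.7
ee_pos: [603.9, 191.1, 234.8]
ee_rot: [[-0.963, -0.269, 0.006], [-0.269, 0.963, -0.002], [-0.005, -0.003, -1.0]]
force: [-0.1, 0.6, -0.1]
finger_gap: 0.702
```

Emit:
servo_tool(claw=[-0.4,-0.4,-0.4,-0.4,-0.4,-0.4,-0.4,-0.4], offset=[[20,-10,0],[40,-20,0],[60,-30,0],[80,-30,0],[80,-30,0],[80,-30,0],[80,-30,0],[80,-30,0]], dr=[[0,0,0],[0,0,0],[0,0,0],[0,0,0],[0,0,0],[0,0,0],[0,0,0],[0,0,0]])

```text
time_s: 17.5
ee_pos: [535.3, 140.9, 233.9]
ee_rot: [[-0.963, -0.269, 0.005], [-0.269, 0.963, -0.002], [-0.004, -0.003, -1.0]]
force: [0.1, -0.4, -0.5]
finger_gap: 0.698
```

```bash
python3 -c "
from wl import *
s=env.get_state();print(s['time_s'],s['ee_pos'],s['force'],s['finger_gap'])
c=read_camera('wrist');cv2.imwrite('pics/w8.png',c['img'])
P=wcloud(c,s);c=read_camera('scene');cv2.imwrite('pics/s8.png',cv2.resize(c['img'][100:320,180:420],(654,600)))
for n,P in(('wrist',P),('scene',cloud(c))):
  K=P[...,2];r=np.hypot(P[...,0]-583,P[...,1]-186)
  m=(r<70)&(K>80)&(K<115);z=np.median(K[m]);print(n,'pan z',z)
  q=P[(r<70)&(K>z+8)&(K<160)]
  for nm,c0 in(('w200',(550,176.)),('w100',(606,191.))):
    a=q[np.hypot(*(q[:,:2]-c0).T)<25];t=a[a[:,2]>a[:,2].max()-5];print(nm,'ext',a.min(0).round(1),a.max(0).round(1),'knob',t.mean(0).round(1),'h',a[:,2].max()-z)
"
```

```text
17.5 [535.31078917 140.93095096 233.93138889] [ 0.13862309 -0.44291555 -0.47670029] 0.6978231348549415
wrist pan z 98.46305298006712
w200 ext [534.5 160.5 106.6] [565.7 192.  146.8] knob [550.  176.1 144.4] h 48.33535598400374
w100 ext [592.  178.5 106.5] [615.5 202.9 136. ] knob [604.  190.7 134.2] h 37.532727772656244
scene pan z 97.71155329906912
w200 ext [537.  159.6 105.7] [569.5 191.  145.8] knob [553.4 175.6 143.6] h 48.076773607473115
w100 ext [598.  177.9 105.8] [619.4 202.8 135.7] knob [607.5 190.3 133.3] h 38.00867244241613
```

View pics/s8.png

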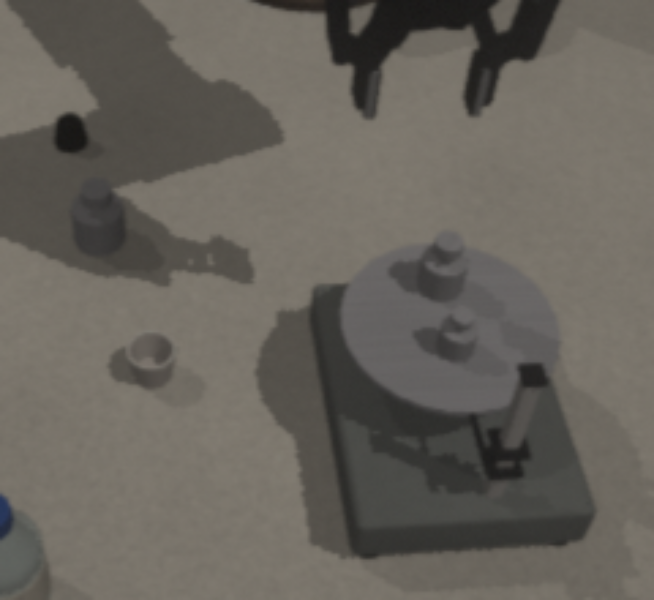

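View pics/w8.png

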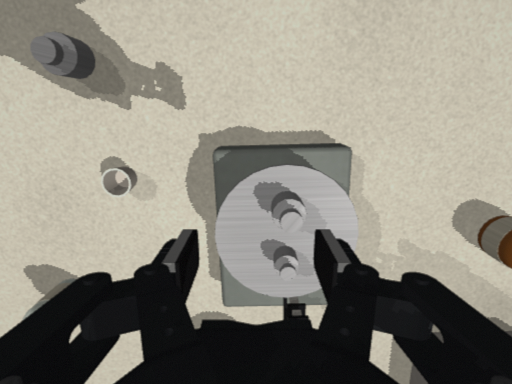

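Both weights stand upright on the pan, at crop pixels (445,270) and (458,335). The pan has sunk about 42 mm, w500 is untouched at (97,220), and the arm is clear. Handing in.

```bash
python3 -c "
from station import env
print(env.finish_job())"
```

```text
the job is handed in; nothing more can be done
None
```

The 200 g and 100 g weights are standing on the pan and the job is handed in, at about 17.6 s on the robot's clock. I lowered each one until the pan carried it before letting go. I left the 500 g weight untouched on the bench.

**Last checks before hand-in:**
- **Pan:** its upper face read 98.5 mm in the wrist camera and 97.7 mm in the scene camera. That is about 42 mm sunk, inside the 34–50 mm window. I took this from the pan's height and did not measure the pointer itself between the collars.
- **Weights on the pan:** both looked upright and lie about 34 mm (w200) and 22 mm (w100) from the pan's centre. Their tops stood 48 mm and 38 mm above the pan, about 2 mm over the stated 46 mm and 36 mm.
- **Large weight:** the 500 g weight looked upright in the last pictures. It was measured only at the start, about 300 mm from the pan's centre.
- **Arm:** it was clear of everything, with the tool tip at 234 mm.

The wrist and fixed cameras disagreed by about 3 mm in x, slightly more than the stated 2 mm calibration. I used the wrist camera for the grasps, and both held. No check failed.

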